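# Puff of air on a soldered bangle

## Task

Cool the freshly soldered silver bangle on the firebrick with a puff from the orange air gun in its bench stand: squeeze the gun's black trigger fully home towards its grip, keep it squeezed for a full second, then let go so that it springs back, and move clear. Do not squeeze the trigger of the blue flux sprayer, and do not shift the bangle.

Things in the scene. Friction and masses are not known exactly. Their poses are not given: they have to be found in the camera images.
- air_squeeze (a point): squeezing point of the orange air gun, which lies on its side, fixed 80 mm above the bench; at mid-height, centred on the squeezed pair. x: along the barrel to the nozzle; z: up; grip runs to -y. Back of grip at x=-21 mm; front of black trigger at x=+34 (rest), +21 (squeezed): 55, then 42 mm over both. Barrel's side at y=+43, pipe at y=-57. Grip 28 mm high, 58 mm free below, gun top 20 mm above
- air_trigger (a joint): black trigger before the orange grip: blade 50 mm long, 20 mm high, hinge vertical, by the barrel, 36 mm to +y of the squeezing point. 0 at rest, grows as squeezed towards the grip, stop at 0.35 rad (fully home). Spring: 4 N at rest to 10 N at the stop, at the squeezing point; springs back to 0. Squeeze from above, one finger behind the grip, one before the trigger
- flux_trigger (a joint): black trigger of the blue flux sprayer, a gun of the same shape in its own stand, with an amber jar on top (148 mm above the bench), left or right of the air gun. 0 at rest, 0.35 rad squeezed. To be left alone
- bangle_mid (a point): centre of the loose silver bangle (66 mm across, 9 mm high) lying flat on the red firebrick (120 x 120 x 30 mm) before the air gun's nozzle. To be left where it lies

How it is judged (in metres and radians):
On the way:
1. the air gun's trigger is squeezed to at least 0.28 rad (of 0.35) and kept there for 0.5 s (value of joint air_trigger above 0.28 rad), for 0.5 s.
At the end, for the whole second after the job is handed in: the air gun's trigger has sprung back (below 0.04 rad), the flux sprayer's trigger is at rest (below 0.04 rad) and the bangle lies within 15 mm of where it was (value of joint each of air_trigger, flux_trigger below 0.04 rad and distance of bangle_mid from where it was at the start of the episode below 0.015 m); the robot touches nothing.
It fails at once if the flux sprayer's trigger is squeezed (over 0.12 rad) (value of joint flux_trigger above 0.12 rad).
It fails at once if the bangle is shifted by more than 15 mm (distance of bangle_mid from where it was at the start of the episode above 0.015 m).
It also fails if it takes over 29 s, if anything falls off the work surface, if the arm or the gripper's body presses on something with over 40 N, if the wrist force passes 120 N, or if a joint passes its speed limit or range.

## Robot

A 6-joint arm with a two-finger parallel gripper is mounted at the origin on the work surface. World frame = base frame: x ahead of the robot, y to its left, z up, the work surface at z = 0. Lengths are in mm, angles in rad, forces in N, time in s.
With the tool pointing down it reaches from about 275 to 825 mm from the base axis. Payload 5.2 kg.
Tool frame: the origin (TCP) lies midway between the tips of the shut fingers; the grasp point (between the pads) lies 19 mm behind it; z points along the fingers, y is the direction in which the jaws open and shut (so a half turn about z gives the same grasp; the last joint's range is limited). The gripper opens to 93 mm and grips with 3 to 60 N. Pads are 15 mm wide; open, the fingers measure 128 mm over their backs; the gripper's body (75 mm by 188 mm) begins 65 mm behind the grasp point.
Start: joints at [-1.52, 0.259, 1.535, -0, 1.348, -0.203], TCP at [138.117, -532.38, 196.753] pointing down, gripper open.
Joint ranges: [-3.14, 3.14], [-0.91, 2.08], [0.19, 2.58], [-1.22, 4.36], [0.22, 2.71], [-3.12, 3.12]. Speed limits (rad/s): [2.57, 2.57, 3.14, 3.14, 3.14, 3.14].

## Interface

Orientations are given as [roll, pitch, yaw] about the fixed x, y, z axes, in that order (R = Rz(yaw) Ry(pitch) Rx(roll)).
In Python, from cell import robot gives the robot as it stands.
- The arm moves only by the shell command python3 -m pendant 'ROWS' [OPENING] [FORCE]. ROWS is JSON, a list of rows, each an object with "delta_pos": the shift along the tool's x, y, z in cm, a list of three; "twist": the turn about the tool's z in rad. A call has 1 to 8 rows; each row is the pose to reach, as a shift and turn from the pose commanded when the call began, along the tool's axes at that moment; what a row does not reach only later rows make up. A row lasts 1/12 s, in which the tool goes at most 41.7 mm and 7.16 degrees, less where a joint would pass 70% of its speed; a pose out of reach is approached as far as the arm can. A call with a gripper value outside its range is refused whole. OPENING is the finger opening in cm, from 0 to 9.3, set as the call begins (- or left out, the last holds). The fingers move at their own pace and stop on an object; FORCE is the grip in N (left out, the last holds). Time passes only in rows, so rows that repeat a pose let the fingers close. It gives the time, the measured TCP pose, the force and the opening at its end, in the units of the state.
- robot.get_obs(): the state, without advancing time (a new reading comes with each control period).
- robot.get_image(name): name is "side" or "top"; returns a dict with "frame" (384x512x3 uint8, blue, green, red), "range_z" (384x512 float32, mm along the optical axis (not along the pixel's ray), 0 where there is no reading), "fx", "fy", "cx", "cy" (pixels), "xyz" and "attitude" of the camera in the world. Camera axes: x right, y down, z forward; pixel columns grow to the right and rows downward; lengths in mm; the calibration is good to about 2 mm. A picture is of the moment at which its call begins.
- robot.close_job(): hands the job in, once; it reports no verdict.
The state is a dict: "t": time; "q": joint angles; "qd": joint speeds; "effort": joint torques, N m; "tcp_pos": TCP position; "eef_rot": TCP orientation; "force": force on the tool from outside, world axes, zero at the start; "moment": the same for the moment, N m; "finger_gap": finger opening in mm.
Only numpy, scipy, OpenCV 4.12 (cv2) and the standard library are available. Lean on these libraries where they do the work, as an engineer would, in place of code of your own. Each camera call takes 0.05 s, during which the arm holds its last target.

## Working session

There is one attempt and no reset: what is moved stays moved. The work goes in short steps, Python scripts to look and compute and a shell command to move; the robot and the scene stay as the last step left them, time stands still between calls to the robot, and variables do not carry over. Pictures are saved under pics/ and viewed, and the job is handed in when it is done.

```bash
ls; mkdir -p pics; python3 - <<'E'
from cell import robot
import cv2,numpy as np
o=robot.get_obs();print(o)
for n in("top","side"):
    d=robot.get_image(n);cv2.imwrite(f"pics/{n}0.png",d["frame"])
    np.savez(f"/tmp/{n}0.npz",**d)
    print({k:v for k,v in d.items() if k not in("frame","range_z")})
E
```

```text
pics
{'t': 0.0, 'q': array([-1.51980864e+00,  2.59346314e-01,  1.53609313e+00, -3.90110992e-06,
        1.34798933e+00, -2.02803915e-01]), 'qd': array([ 0.00070312, -0.00011008, -0.000918  , -0.00140881,  0.00040045,
        0.00013273]), 'effort': array([ 2.58409818e-04, -4.37302279e+01, -2.84002537e+01,  7.15529546e-02,
        4.16648935e-02, -1.60782297e-04]), 'tcp_pos': array([ 138.08019208, -531.77481377,  195.91193337]), 'eef_rot': array([-3.13979341e+00, -3.66098022e-04,  2.53792143e-01]), 'force': array([-0.14469063, -1.35806477,  0.08468383]), 'moment': array([-0.0083663 , -0.02016131, -0.01389617]), 'finger_gap': 93.09355882911215}
{'fx': 392.66156705542465, 'fy': 392.66156705542465, 'cx': 256.10419663706807, 'cy': 192.1007951161057, 'xyz': array([419.92373851, -20.2564278 , 949.63386012]), 'attitude': array([-2.93421616, -0.00528703, -1.6331576 ])}
{'fx': 406.9783842382163, 'fy': 406.9783842382163, 'cx': 251.9605727006377, 'cy': 190.5380524284747, 'xyz': array([ 305.81704813, -789.71493286,  575.86173896]), 'attitude': array([-2.09979804,  0.00993805, -0.33245737])}
```

View pics/top0.png

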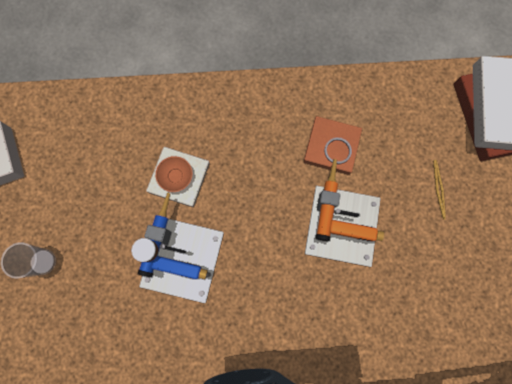

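View pics/side0.png

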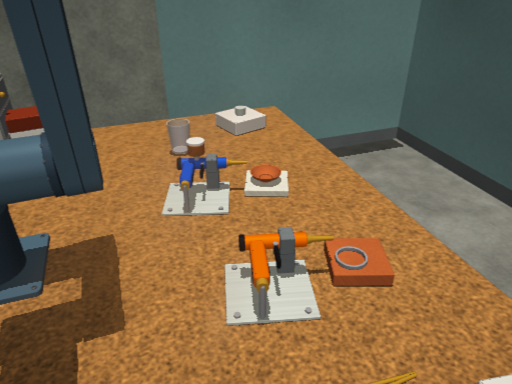

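The orange gun is at about (335,215) in the top view. Its barrel points up the image towards the bangle at (338,150), its grip runs right to (378,236), and the black trigger is at about (346,213). The blue sprayer is on the left, at about (160,255). Next I'll measure them.

```bash
cat > h.py <<'E'
import numpy as np,cv2
from scipy.spatial.transform import Rotation as R
def pts(d):
    z=d["range_z"].astype(float);h,w=z.shape
    u,v=np.meshgrid(np.arange(w),np.arange(h))
    c=np.stack([(u-d["cx"])/d["fx"]*z,(v-d["cy"])/d["fy"]*z,z],-1)
    return c@R.from_euler("xyz",d["attitude"]).as_matrix().T+d["xyz"]
def plane(d,uv,z):
    uv=np.atleast_2d(np.asarray(uv,float))
    r=np.c_[(uv[:,0]-d["cx"])/d["fx"],(uv[:,1]-d["cy"])/d["fy"],np.ones(len(uv))]@R.from_euler("xyz",d["attitude"]).as_matrix().T
    return d["xyz"]+r*((z-d["xyz"][2])/r[:,2])[:,None]
E
python3 - <<'E'
from h import *
for n in("top","side"):
    d=dict(np.load(f"/tmp/{n}0.npz"));P=pts(d);f=d["frame"];hsv=cv2.cvtColor(f,cv2.COLOR_BGR2HSV)
    print(n,"bench z",P[300,60] if n=="top" else P[330,100])
    sel=(P[...,0]>250)&(P[...,0]<520)&(P[...,1]<-80)&(P[...,1]>-420)&(P[...,2]>60)&(P[...,2]<135)
    org=sel&(hsv[...,0]<14)&(hsv[...,1]>200)&(hsv[...,2]>120)
    blk=sel&(hsv[...,2]<60)
    for nm,m in(("orange",org),("dark",blk)):
        q=P[m];print(nm,len(q),q.min(0).round(),q.max(0).round(),np.median(q,0).round(1))
    if n=="top":
        ys,xs=np.where(blk);print(np.c_[xs,ys,P[blk].round()][:60].astype(int).tolist())
        # plate (white, z<20) rect
        m=((hsv[...,1]<40)&(hsv[...,2]>150)&(P[...,2]<25)&(P[...,1]<-80)&(P[...,1]>-420)&(P[...,0]<500)&(P[...,0]>250)).astype(np.uint8)
        print("plate",cv2.minAreaRect(P[m>0][:,:2].astype(np.float32)),np.median(P[m>0][:,2]))
    x0,y0,x1,y1=(290,110,400,280) if n=="top" else (210,210,410,330)
    cv2.imwrite(f"pics/{n}_zoom.png",cv2.resize(f[y0:y1,x0:x1],None,fx=3.5,fy=3.5,interpolation=cv2.INTER_CUBIC))
E
```

```text
top bench z [390.6180978  433.35335497   2.28646622]Traceback (most recent call last):
  File "<stdin>", line 9, in <module>
    return umr_minimum(a, axis, None, out, keepdims, initial, where)
ValueError: zero-size array to reduction operation minimum which has no identity
```

```bash
python3 - <<'E'
from h import *
for n in("top","side"):
    d=dict(np.load(f"/tmp/{n}0.npz"));P=pts(d);f=d["frame"];hsv=cv2.cvtColor(f,cv2.COLOR_BGR2HSV)
    for u,v in ([(325,215),(323,235),(355,232),(370,235),(350,213),(338,138),(330,198),(335,165),(410,300)] if n=="top" else [(262,240),(260,265),(286,237),(350,258),(100,330)]): print((u,v),P[v,u].round(1),hsv[v,u])
    x0,y0,x1,y1=(290,110,400,280) if n=="top" else (210,210,410,330)
    cv2.imwrite(f"pics/{n}_zoom.png",cv2.resize(f[y0:y1,x0:x1],None,fx=3.5,fy=3.5,interpolation=cv2.INTER_CUBIC))
E
```

```text
(325, 215) [ 538.6 -184.1   94.3] [ 12 190 200]
(323, 235) [ 494.9 -175.2   95.9] [ 7 97 55]
(355, 232) [ 497.3 -246.    93.7] [ 13 185 200]
(370, 235) [ 488.7 -277.6   95. ] [ 13 187 199]
(350, 213) [ 540.3 -241.    89. ] [140  26  30]
(338, 138) [ 733.5 -245.2   38.7] [177  16 148]
(330, 198) [ 574.8 -197.8   99.9] [105   4 123]
(335, 165) [ 653.2 -220.    85.6] [ 19 146 159]
(410, 300) [ 339.4 -381.2    0. ] [ 14 122 163]
(262, 240) [ 527.4 -193.3   92.2] [ 14 255 233]
(260, 265) [ 497.4 -264.    94.9] [ 14 255 236]
(286, 237) [ 569.6 -212.3  102.1] [ 84  10 127]
(350, 258) [ 705.5 -235.2   30. ] [ 11 193 196]
(100, 330) [ 208.7 -231.1    3.1] [ 15 170  93]
```

View pics/top_zoom.png

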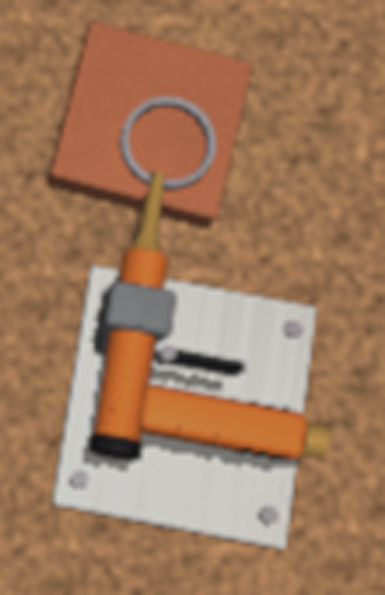

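View pics/side_zoom.png

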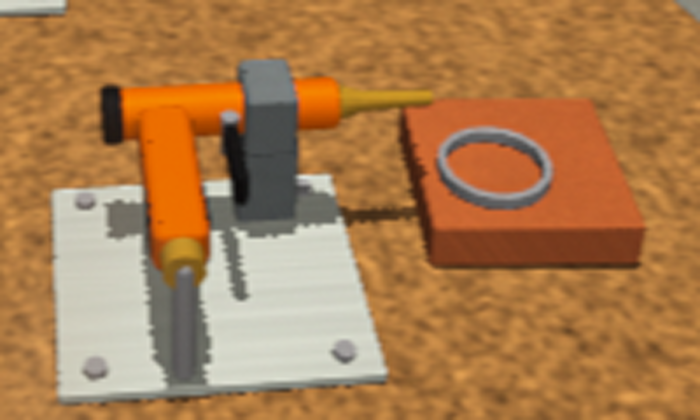

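```bash
python3 - <<'E'
from h import *
d=dict(np.load("/tmp/top0.npz"));P=pts(d);f=d["frame"];hsv=cv2.cvtColor(f,cv2.COLOR_BGR2HSV)
hue=(hsv[...,0]>=7)&(hsv[...,0]<=16)&(hsv[...,1]>150)
box=(P[...,0]>440)&(P[...,0]<650)&(P[...,1]<-120)&(P[...,1]>-330)&(P[...,2]>62)&(P[...,2]<120)
org=hue&box
blk=(hsv[...,2]<70)&(hsv[...,1]<120)&box
vis=f.copy();vis[org]=(0,255,0);vis[blk]=(255,0,255)
cv2.imwrite("pics/mask.png",cv2.resize(vis[110:280,290:400],None,fx=3.5,fy=3.5,interpolation=cv2.INTER_NEAREST))
def line(p):
    vx,vy,a,b=cv2.fitLine(p.astype(np.float32),cv2.DIST_HUBER,0,.01,.01).ravel();return np.array([vx,vy]),np.array([a,b])
uu=np.arange(512)[None]*np.ones((384,1)); vv=np.arange(384)[:,None]*np.ones((1,512))
m=org&(uu>336)&(vv>215); g=plane(d,np.c_[uu[m],vv[m]],94)[:,:2]
print("grip rect",cv2.minAreaRect(g.astype(np.float32)),line(g))
m=org&(uu<336); b=plane(d,np.c_[uu[m],vv[m]],95)[:,:2]
print("barrel",cv2.minAreaRect(b.astype(np.float32)),line(b))
m=blk&(uu>334)&(uu<365)&(vv>205)&(vv<220); t=plane(d,np.c_[uu[m],vv[m]],90)[:,:2]
print("trig",m.sum(),cv2.minAreaRect(t.astype(np.float32)),line(t),np.median(P[m],0))
pl=((hsv[...,1]<40)&(hsv[...,2]>140)&(P[...,2]<20)&(P[...,1]<-130)&(P[...,1]>-340)&(P[...,0]<640)&(P[...,0]>400))
r=plane(d,np.c_[uu[pl],vv[pl]],8)[:,:2]; print("plate",cv2.minAreaRect(r.astype(np.float32)))
E
```

```text
grip rect ((499.2376708984375, -249.5227813720703), (90.17372131347656, 29.097633361816406), 75.83811950683594) (array([0.25736296, 0.9663148 ], dtype=float32), array([ 499.34543, -250.02065], dtype=float32))
barrel ((554.500732421875, -195.7624969482422), (38.943687438964844, 124.1296615600586), 76.21541595458984) (array([ 0.97970474, -0.200446  ], dtype=float32), array([ 545.8461 , -189.71335], dtype=float32))
trig 63 ((541.3504638671875, -231.42825317382812), (53.98066711425781, 12.890704154968262), 66.7940902709961) (array([0.23470603, 0.9720664 ], dtype=float32), array([ 539.5956 , -237.48868], dtype=float32)) [ 539.88203059 -238.70534997   89.4712207 ]
plate ((523.7227172851562, -241.057861328125), (159.88128662109375, 169.90985107421875), 75.45771026611328)
```

View pics/mask.png

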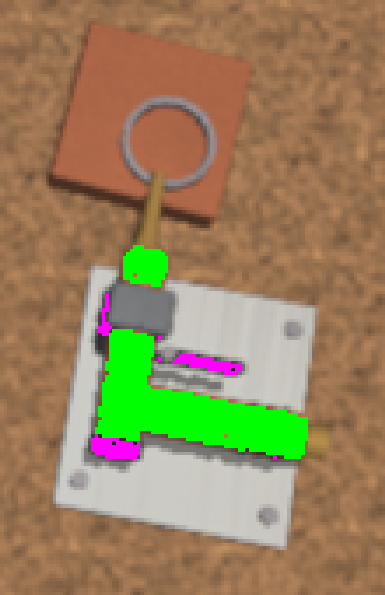

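```bash
python3 - <<'E'
from h import *
d=dict(np.load("/tmp/top0.npz"))
a=np.radians(-14.5);X=np.array([np.cos(a),np.sin(a)]);Y=np.array([-X[1],X[0]])
def g(name,u,v,z):
    p=plane(d,[(290+u/3.5,110+v/3.5)],z)[0,:2];print(name,p.round(1),"gx %.1f gy %.1f"%(p@X,p@Y))
g("trig tip front",244,362,90);g("trig tip back",244,375,90);g("hinge",168,356,95)
g("trig mid front edge",210,354,90)
g("grip end top",310,412,80);g("grip end bot",303,458,80)
g("nipple end",328,442,80)
g("barrel right",148,372,80);g("barrel left",107,365,80)
g("grip rear",230,448,80);g("grip front mid",230,398,94);g("grip rear94",230,448,94)
g("nozzle",157,172,80);g("barrel back",115,450,80)
g("barrel right rear",141,435,80)
# side view
s=dict(np.load("/tmp/side0.npz"))
def h(name,u,v,z):
    p=plane(s,[(210+u/3.5,210+v/3.5)],z)[0,:2];print("S",name,p.round(1),"gx %.1f gy %.1f"%(p@X,p@Y))
h("nozzle",432,98,80);h("trig tip bottom",243,203,70);h("trig tip top",243,178,90)
h("hinge top",230,115,95);h("pipe top",185,272,80);h("barrel back mid",110,115,80)
h("grip rear mid",148,190,80);h("grip front mid",205,190,80)
E
```

```text
trig tip front [ 537.9 -262.1] gx 586.4 gy -119.1
trig tip back [ 529.7 -261.2] gx 578.2 gy -120.2
hinge [ 544.  -213.3] gx 580.1 gy -70.3
trig mid front edge [ 544.3 -241.2] gx 587.4 gy -97.2
grip end top [ 504.8 -303.1] gx 564.6 gy -167.1
grip end bot [ 476.1 -295. ] gx 534.8 gy -166.4
nipple end [ 485.2 -312.1] gx 547.8 gy -180.7
barrel right [ 536.7 -202.9] gx 570.4 gy -62.0
barrel left [ 542.8 -177.1] gx 569.8 gy -35.6
grip rear [ 485.2 -249.7] gx 532.3 gy -120.3
grip front mid [ 515.3 -249.6] gx 561.3 gy -112.6
grip rear94 [ 484.2 -246. ] gx 530.3 gy -116.9
nozzle [ 668.7 -222.4] gx 703.1 gy -47.9
barrel back [ 488.5 -177. ] gx 517.2 gy -49.0
barrel right rear [ 496.9 -194.3] gx 529.7 gy -63.7
S nozzle [ 670.  -220.6] gx 703.9 gy -45.8
S trig tip bottom [ 538.4 -256.8] gx 585.6 gy -113.8
S trig tip top [ 536.7 -259.9] gx 584.6 gy -117.2
S hinge top [ 547.7 -214.1] gx 583.9 gy -70.1
S pipe top [ 487.9 -304.5] gx 548.6 gy -172.7
S barrel back mid [ 491.4 -173.2] gx 519.1 gy -44.6
S grip rear mid [ 490.7 -241.1] gx 535.4 gy -110.5
S grip front mid [ 518.9 -251.2] gx 565.3 gy -113.2
```

The squeezing point comes out at about (509, -242) mm with the gun yawed -14.5°. The grip rear and trigger front agree (gx = 553), as do the hinge and barrel side (gy ≈ -106.5). I'll travel there at the present height, turning the jaws along the barrel.

```bash
python3 -m pendant '[{"delta_pos":[2.7,-1.2,0],"twist":-0.07},{"delta_pos":[5.4,-2.4,0],"twist":-0.14},{"delta_pos":[8.1,-3.6,0],"twist":-0.21},{"delta_pos":[10.8,-4.7,0],"twist":-0.28},{"delta_pos":[13.5,-5.9,0],"twist":-0.35},{"delta_pos":[16.2,-7.1,0],"twist":-0.42},{"delta_pos":[18.9,-8.2,0],"twist":-0.48},{"delta_pos":[21.6,-9.4,0],"twist":-0.53}]' 9.3
cat > rem.py <<'E'
import numpy as np,sys
from cell import robot
from scipy.spatial.transform import Rotation as R
o=robot.get_obs();M=R.from_euler("xyz",o["eef_rot"]).as_matrix()
t=np.array([float(v) for v in sys.argv[1:4]])
w=((-np.radians(75.5)+o["eef_rot"][2]+np.pi)%(2*np.pi))-np.pi
print("t",o["t"],"tcp",o["tcp_pos"].round(1),o["eef_rot"].round(3),"tool delta cm",(M.T@(t-o["tcp_pos"])/10).round(2),"twist",round(w,3),"F",o["force"].round(1),"gap",round(o["finger_gap"],1))
E
python3 rem.py 508.7 -241.6 197
```

```text
t: 0.77
tcp_pos: [324.4, -385.9, 196.4]
eef_rot: [-3.141, -0.0, 0.787]
force: [0.2, -0.9, -0.2]
finger_gap: 93.0
t 0.7667 tcp [ 324.4 -385.9  196.4] [-3.141 -0.     0.787] tool delta cm [23.23  2.85 -0.05] twist -0.531 F [ 0.2 -0.9 -0.2] gap 93.0
```

```bash
python3 -m pendant '[{"delta_pos":[2.9,0.4,0],"twist":-0.07},{"delta_pos":[5.8,0.7,0],"twist":-0.14},{"delta_pos":[8.7,1.1,0],"twist":-0.21},{"delta_pos":[11.6,1.4,0],"twist":-0.28},{"delta_pos":[14.6,1.8,0],"twist":-0.35},{"delta_pos":[17.5,2.1,0],"twist":-0.42},{"delta_pos":[20.4,2.5,0],"twist":-0.48},{"delta_pos":[23.2,2.8,0],"twist":-0.53}]'
python3 rem.py 508.7 -241.6 197
python3 - <<'E'
from cell import robot
import cv2
a=robot.get_image("top")["frame"][100:290,250:440];b=robot.get_image("side")["frame"][150:340,190:420]
cv2.imwrite("pics/above.png",cv2.hconcat([cv2.resize(a,(380,380)),cv2.resize(b,(420,347)).copy() if 0 else cv2.resize(b,(420,380))]))
E
```

```text
t: 1.43
tcp_pos: [508.6, -241.9, 196.3]
eef_rot: [-3.141, -0.0, 1.317]
force: [0.2, -1.0, -0.6]
finger_gap: 93.2
t 1.4333 tcp [ 508.6 -241.9  196.3] [-3.141 -0.     1.317] tool delta cm [ 0.03  0.   -0.07] twist -0.001 F [ 0.2 -1.  -0.6] gap 93.2
```

View pics/above.png

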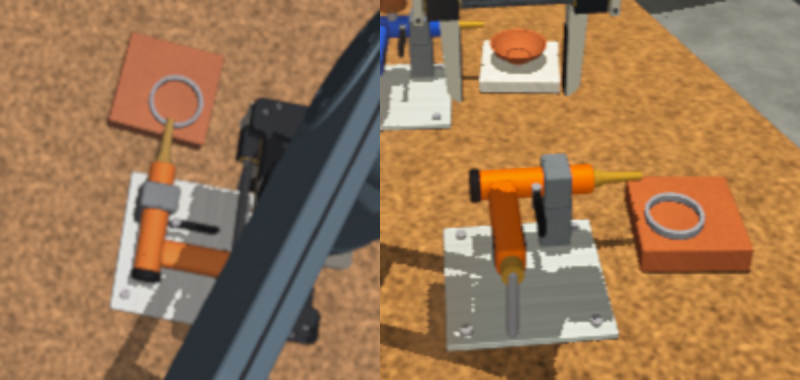

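The fingers, at crop (452,50) and (573,45) in the side view, straddle the gun from above and nothing has been disturbed. I'll go down to just above the gun and look again.

```bash
python3 -m pendant '[{"delta_pos":[0,0,2],"twist":0},{"delta_pos":[0,0,4],"twist":0},{"delta_pos":[0,0,6],"twist":0},{"delta_pos":[0,0,8],"twist":0},{"delta_pos":[0,0,8.8],"twist":0},{"delta_pos":[0,0,8.8],"twist":0}]'
python3 rem.py 508.7 -241.6 61
python3 - <<'E'
from cell import robot
import cv2
a=robot.get_image("side")["frame"][170:330,200:420]
cv2.imwrite("pics/near.png",cv2.resize(a,None,fx=3.5,fy=3.5,interpolation=cv2.INTER_CUBIC))
E
```

```text
t: 2.03
tcp_pos: [505.6, -242.6, 106.4]
eef_rot: [-3.137, -0.002, 1.313]
force: [-0.4, 0.6, -0.4]
finger_gap: 93.0
t 2.0333 tcp [ 505.6 -242.6  106.4] [-3.137e+00 -2.000e-03  1.313e+00] tool delta cm [0.17 0.29 4.54] twist -0.005 F [-0.4  0.6 -0.4] gap 93.0
```

View pics/near.png

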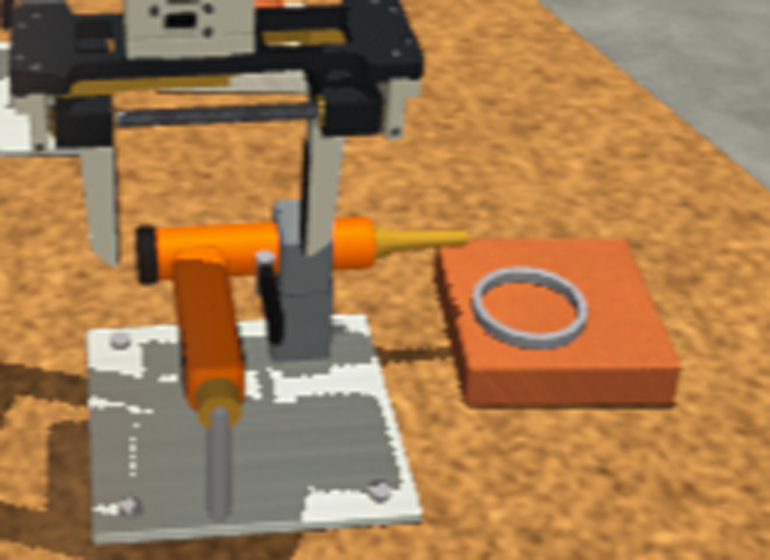

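The fingers straddle the gun: the rear tip is at (108,262) behind the grip, and the front tip at (313,250) is ahead of the trigger at (270,300). Measured x is 3 mm short, which may be lag, so I'll go down and re-read.

```bash
python3 rem.py 508.7 -241.6 61; python3 -m pendant '[{"delta_pos":[0,0,1.2],"twist":0},{"delta_pos":[0,0,2.4],"twist":0},{"delta_pos":[0,0,3.6],"twist":0},{"delta_pos":[0,0,4.7],"twist":0},{"delta_pos":[0,0,4.7],"twist":0},{"delta_pos":[0,0,4.7],"twist":0}]'
python3 rem.py 508.7 -241.6 61
```

```text
t 2.0833 tcp [ 506.7 -243.2  108. ] [-3.139e+00 -1.000e-03  1.313e+00] tool delta cm [0.21 0.17 4.7 ] twist -0.005 F [ 0.  -0.1  0.1] gap 92.6
t: 2.58
tcp_pos: [507.7, -243.4, 62.1]
eef_rot: [-3.142, 0.0, 1.314]
force: [0.4, 0.2, 0.7]
finger_gap: 93.1
t 2.5833 tcp [ 507.7 -243.4   62.1] [-3.142  0.     1.314] tool delta cm [0.2  0.05 0.11] twist -0.004 F [0.4 0.2 0.7] gap 93.1
```

```bash
python3 -m pendant '[{"delta_pos":[0,0,0.1],"twist":0},{"delta_pos":[0,0,0.1],"twist":0},{"delta_pos":[0,0,0.1],"twist":0},{"delta_pos":[0,0,0.1],"twist":0},{"delta_pos":[0,0,0.1],"twist":0},{"delta_pos":[0,0,0.1],"twist":0}]' 4.8 20
python3 rem.py 508.7 -241.6 61
python3 - <<'E'
from cell import robot
import cv2
a=robot.get_image("side")["frame"][170:330,200:420]
cv2.imwrite("pics/close1.png",cv2.resize(a,None,fx=3.5,fy=3.5,interpolation=cv2.INTER_CUBIC))
E
```

```text
t: 3.08
tcp_pos: [509.8, -244.2, 61.4]
eef_rot: [3.137, 0.001, 1.313]
force: [6.2, -0.8, -3.0]
finger_gap: 57.7
t 3.0833 tcp [ 509.8 -244.2   61.4] [3.137e+00 1.000e-03 1.313e+00] tool delta cm [ 0.22 -0.17  0.04] twist -0.004 F [ 6.2 -0.8 -3. ] gap 57.7
```

View pics/close1.png

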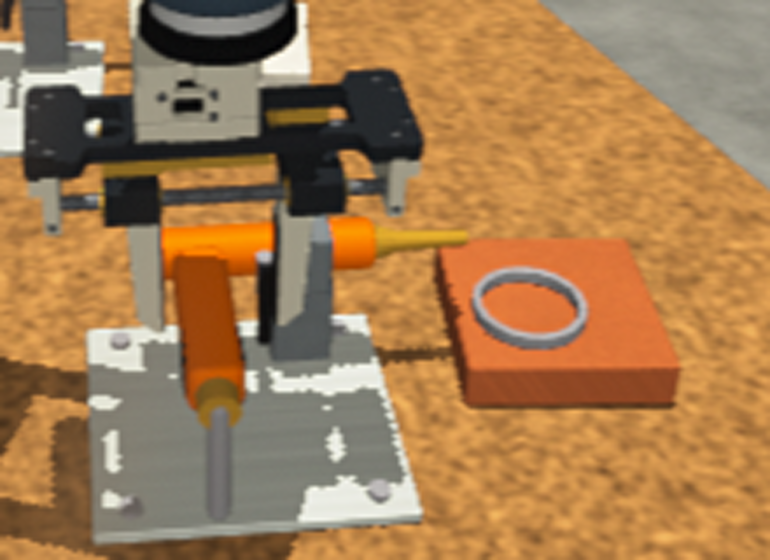

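The front finger at (290,310) has met the trigger, with the spring giving +6 N in x, and the rear finger at (150,300) is closing on the grip. Now I'll squeeze home.

```bash
python3 -m pendant '[{"delta_pos":[0,0,0],"twist":0},{"delta_pos":[0,0,0],"twist":0},{"delta_pos":[0,0,0],"twist":0},{"delta_pos":[0,0,0],"twist":0},{"delta_pos":[0,0,0],"twist":0},{"delta_pos":[0,0,0],"twist":0}]' 3.8 25
python3 rem.py 508.7 -241.6 61
python3 - <<'E'
from cell import robot
import cv2
a=robot.get_image("side")["frame"][170:330,200:420]
cv2.imwrite("pics/close2.png",cv2.resize(a,None,fx=3.5,fy=3.5,interpolation=cv2.INTER_CUBIC))
E
```

```text
t: 3.63
tcp_pos: [509.7, -243.9, 61.5]
eef_rot: [3.137, 0.0, 1.313]
force: [6.0, 0.0, -0.8]
finger_gap: 41.9
t 3.6333 tcp [ 509.7 -243.9   61.5] [3.137 0.    1.313] tool delta cm [ 0.2  -0.15  0.05] twist -0.005 F [ 6.   0.  -0.8] gap 41.9
```

View pics/close2.png

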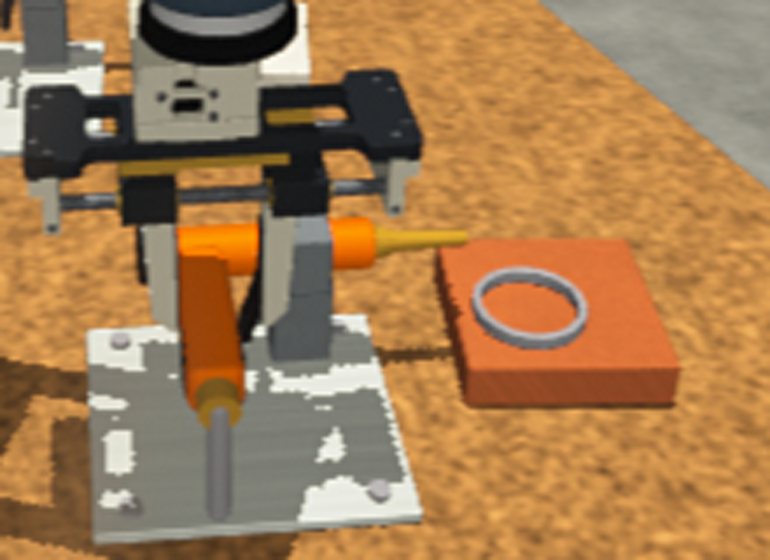

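A gap of 41.9 mm matches the 42 mm given for "fully home", and the picture shows the trigger tipped against the grip at (250,300). I'll hold it there for over a second.

```bash
Z='x'; python3 -m pendant '[{"delta_pos":[0,0,0],"twist":0},{"delta_pos":[0,0,0],"twist":0},{"delta_pos":[0,0,0],"twist":0},{"delta_pos":[0,0,0],"twist":0},{"delta_pos":[0,0,0],"twist":0},{"delta_pos":[0,0,0],"twist":0},{"delta_pos":[0,0,0],"twist":0},{"delta_pos":[0,0,0],"twist":0}]' 
python3 -m pendant '[{"delta_pos":[0,0,0],"twist":0},{"delta_pos":[0,0,0],"twist":0},{"delta_pos":[0,0,0],"twist":0},{"delta_pos":[0,0,0],"twist":0},{"delta_pos":[0,0,0],"twist":0},{"delta_pos":[0,0,0],"twist":0},{"delta_pos":[0,0,0],"twist":0},{"delta_pos":[0,0,0],"twist":0}]'
python3 -m pendant '[{"delta_pos":[0,0,0],"twist":0},{"delta_pos":[0,0,0],"twist":0},{"delta_pos":[0,0,0],"twist":0},{"delta_pos":[0,0,0],"twist":0},{"delta_pos":[0,0,0],"twist":0},{"delta_pos":[0,0,0],"twist":0},{"delta_pos":[0,0,0],"twist":0},{"delta_pos":[0,0,0],"twist":0}]' 9.3
python3 rem.py 508.7 -241.6 61
```

```text
t: 4.35
tcp_pos: [509.7, -243.9, 61.5]
eef_rot: [3.137, 0.0, 1.313]
force: [6.7, -0.1, -1.3]
finger_gap: 41.8
t: 5.02
tcp_pos: [509.7, -243.9, 61.5]
eef_rot: [3.137, 0.0, 1.313]
force: [5.1, -0.4, -0.9]
finger_gap: 42.1
t: 5.68
tcp_pos: [507.1, -242.8, 60.6]
eef_rot: [-3.14, -0.0, 1.314]
force: [-0.2, -0.7, -1.0]
finger_gap: 90.0
t 5.6833 tcp [ 507.1 -242.8   60.6] [-3.14  -0.     1.314] tool delta cm [ 0.16  0.13 -0.04] twist -0.004 F [-0.2 -0.7 -1. ] gap 90.0
```

Held for about 1.4 s and then opened. Now I'll rise straight up and check.

```bash
python3 -m pendant '[{"delta_pos":[0,0,-1],"twist":0},{"delta_pos":[0,0,-3],"twist":0},{"delta_pos":[0,0,-5.5],"twist":0},{"delta_pos":[0,0,-8],"twist":0},{"delta_pos":[0,0,-10.5],"twist":0},{"delta_pos":[0,0,-13],"twist":0},{"delta_pos":[0,0,-14],"twist":0},{"delta_pos":[0,0,-14],"twist":0}]'
python3 -m pendant '[{"delta_pos":[-3,0,0],"twist":0},{"delta_pos":[-6,0,0],"twist":0},{"delta_pos":[-9,0,0],"twist":0},{"delta_pos":[-12,0,0],"twist":0},{"delta_pos":[-14,0,0],"twist":0},{"delta_pos":[-15,0,0],"twist":0},{"delta_pos":[-15,0,0],"twist":0},{"delta_pos":[-15,0,0],"twist":0}]'
python3 rem.py 508.7 -241.6 61
python3 - <<'E'
from cell import robot
from h import *
o=dict(np.load("/tmp/top0.npz"));n=robot.get_image("top");s=robot.get_image("side")
a=n["frame"][110:280,290:400];b=s["frame"][200:330,210:410]
cv2.imwrite("pics/end.png",cv2.hconcat([cv2.resize(a,(246,380)),cv2.resize(b,(550,380))]))
for t,d in(("start",o),("end",n)):
    h=cv2.cvtColor(d["frame"],cv2.COLOR_BGR2HSV)
    m=np.zeros(h.shape[:2],bool);m[125:170,315:360]=1
    m&=(h[...,1]<70)
    v,u=np.where(m)
    if len(u):print(t,len(u),plane(d,[cv2.minEnclosingCircle(np.c_[u,v].astype(np.float32))[0]],39)[0].round(1))
    k=np.zeros_like(m);k[205:220,334:365]=1;k&=(h[...,2]<50)&(h[...,1]<120);v,u=np.where(k);print("dark px",len(u),u.mean().round(1),v.mean().round(1))
E
```

```text
t: 6.35
tcp_pos: [509.0, -244.2, 204.1]
eef_rot: [3.136, 0.002, 1.314]
force: [0.6, -0.1, 0.3]
finger_gap: 93.1
t: 7.02
tcp_pos: [469.2, -387.4, 199.4]
eef_rot: [-3.14, -0.002, 1.313]
force: [0.4, -0.3, -0.4]
finger_gap: 92.9
t 7.0167 tcp [ 469.2 -387.4  199.4] [-3.140e+00 -2.000e-03  1.313e+00] tool delta cm [15.08  0.13 13.87] twist -0.005 F [ 0.4 -0.3 -0.4] gap 92.9
start 167 [ 701.6 -240.8   39. ]
dark px 42 348.5 213.4
end 168 [ 701.6 -240.8   39. ]
dark px 41 348.4 213.4
```

View pics/end.png

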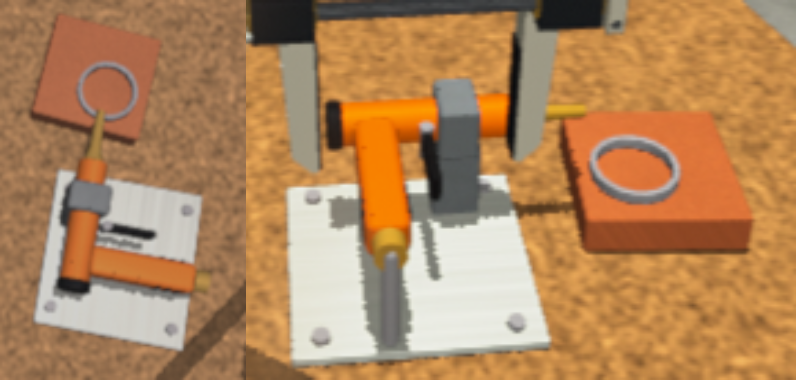

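The trigger at crop (130,231) is back at its rest place. Its dark pixels centre at (348.4,213.4), against (348.5,213.4) at the start. The bangle has not moved and the gripper is clear, so I'm handing in.

```bash
python3 -c "
from cell import robot
print(robot.close_job())"
```

```text
the job is handed in; nothing more can be done
None
```

I squeezed the orange air gun's trigger fully home, held it there for about 1.4 s, then let it spring back and moved clear. I handed the job in just after 7 s on the robot's clock (limit 29 s).

- **Squeeze:** the finger gap held at 41.8–42.1 mm, matching the 42 mm given for fully home. I had no direct reading of the trigger angle, so this rests on the gap and the pictures. I saw about 7 N at most on the wrist, in the readings taken between moves.
- **Release:** in the top view the trigger is back within 0.1 px of its starting place.
- **Bangle:** it is at the same measured position as at the start, (701.6, -240.8) mm.
- **Flux sprayer:** the arm never went near it. I did not measure its trigger again at the end.
- **Arm:** it ended about 200 mm up and 150 mm to the side, with the force reading near zero.

No check failed. Measured tool positions differed from my targets by up to about 3 mm, mostly on the way down, and this did not affect the squeeze.

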